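# Dock an infusion pump on its three-ball cradle

### The job

Pick up the small infusion pump by its carrying handle and lower it slowly onto the three balls of the bench dock's sprung cradle, its keypad on the same side as the dock's pair of balls. Then push it down gently past the sprung side rollers until they snap over its side rails and pull it fully home on the balls, and stop pushing as soon as they have; do not drop it or lean on it hard, leave the other things alone, and finish with the pump released and at rest.

Things in the scene. Friction and masses are not known exactly. Their poses are not given: they have to be found in the camera images.
- pump_grip (a point): Centre of the pump's carrying handle, a fixed black bar 100 mm long (pump x), 14 wide (y), 20 high (z), over the pump's middle, 96 mm above pump_foot, with 17 mm free under the bar. Axes are the pump's: z up, -x to the keypad front, +x rear.
- pump_foot (a point): Centre of the pump's underside, level with the lowest edges of its feet; axes as pump_grip. At home it coincides with dock_seat. Three feet, inverted 90 degree V-grooves (24 mm long, mouth 20 wide, 10 deep) pointing to the middle, at (x, y) = (-34, +30), (-34, -30), (+45, 0) mm: a pair under the keypad front, one at the rear.
- pump_rear (a point): Point on the pump 45 mm behind pump_foot (+x), over the single rear foot; coincides with dock_rear when home.
- dock_seat (a point): Where pump_foot comes to lie at home, on the dock's cradle, midway between the rollers; 65.4 mm above the table while the cradle is up; moves with it. Axes: z up, -x to the edge with the pair of balls, +x to the single ball. Cradle: aluminium plate 160 x 200 x 8 mm, its top 42 mm above the table, with a black block 14 mm high on its single-ball edge, on a fixed grey base 170 x 200 x 12 mm.
- dock_rear (a point): Point on the cradle 45 mm behind dock_seat (+x), over the single ball. The three steel balls, 16 mm in diameter, stand on posts on the cradle at (x, y) = (-34, +30), (-34, -30), (+45, 0) mm from dock_seat, centres 1.4 mm below it. They stop the pump hard at home; each bears about 8 N then from springs and weight (15 to 22 N for a moment at the snap), and none may bear more than 30 N.
- cradle (a joint): How far the cradle (0.3 kg, with balls and rollers) has sunk towards the base: 0 (up) to a hard stop at 0.018 m. Four springs hold it up: it starts to sink under a load of about 9 N and gives 0.6 N/mm; well damped. Under the push it sinks 12 to 16 mm before the rollers snap; at the snap it jumps up 8 or 9 mm and the load drops by some 3 N. With the pump home it must not be pushed down past 0.013 any more.
- spring_left (a joint): Outward travel (0 to 0.006 m) of the sprung white roller on the cradle's +y side: free-turning, radius 6 mm, 48 mm long along x, axis 17.5 mm above dock_seat, at y = +60 mm when 0; a grey bracket 62 mm high over the cradle's underside stands behind it at y = +90 mm. Spring: 14 N preload, 2.5 N/mm. The pump's rail pushes it out by 2 mm at most; it reads about 1.7 mm at home.
- spring_right (a joint): The same on the -y side. Relative to the cradle, both rails meet the rollers 9 mm above home. The two resist with about 18 N in all at first (the pump's own 7 N helps), falling to nothing 2.5 mm above home; from there they pull the pump down, with about 8 N at home. A pump left higher stays up on the rollers.
- pump: The whole pump, loose, 0.55 to 0.85 kg; origin at pump_foot. Over its last 20 mm it must come down slower than 0.1 m/s, and not fall. Green housing 116 x 84 mm on an aluminium mounting plate 120 x 100 x 8 mm, whose top is 19 mm above pump_foot; 106 mm high in all. Along each side of the plate runs a round rail, radius 6 mm, 62 mm long, axis at y = +-50 mm, 15 mm above pump_foot.
- dish: Bystander: steel bowl, 110 mm across, 35 mm high; origin under its centre.
- bottle: Bystander: white bottle, 48 mm across, 110 mm high; origin under its centre.
- jar: Bystander: amber jar, 52 mm across, 60 mm high; origin under its centre.
- driver: Bystander: screwdriver, 170 mm long, lying.
- power_unit: Bystander: green power unit without a handle, 120 x 85 x 55 mm; origin under its centre.
- syringe: Bystander: large syringe lying on a small cradle, 145 mm long, 36 mm high.

How it is judged:
By the outcome, as a careful person would: the job done as asked, in the order asked, and still so for the second after the job is handed in, with the robot touching nothing.
It also fails if it takes over 56 s, if anything falls off the work surface, if the arm or the gripper's body presses on something with over 40 N, if the wrist force passes 120 N, or if a joint passes its speed limit or range.

### The arm

A 6-joint arm with a two-finger parallel gripper is mounted at the origin on the work surface. World frame = base frame: x ahead of the robot, y to its left, z up, the work surface at z = 0. Lengths are in mm, angles in degrees, forces in N, time in s.
With the tool pointing down it reaches from about 300 to 850 mm from the base axis. Payload 5.4 kg.
Tool frame: the origin (TCP) lies on the centre line of the jaws, within the pads' length; the fingertips stand 8 mm ahead of it and the grasp point (between the pads) lies 11 mm behind it; z points along the fingers, y is the line along which they close (so a half turn about z gives the same grasp; the last joint's range is limited). The gripper opens to 85 mm and grips with 20 to 120 N. Pads are 22 mm wide; open, the fingers measure 114 mm over their backs; the gripper's body (76 mm by 85 mm) begins 54 mm behind the grasp point. The pads swing forward as they close: fully open they stand 13 mm farther back than shut.
Start: joints at [57.519, 9.076, 91.501, -0, 79.423, -12.038], TCP at [200.843, 538.765, 239.299] pointing down, gripper open.
Joint ranges: [-166.64, 166.64], [-54.1, 131.32], [10.49, 154.53], [-73.88, 253.88], [9.74, 151.15], [-171.62, 171.62]. Speed limits (degrees/s): [147.25, 147.25, 180, 180, 180, 180].

### API

Orientations are given as [roll, pitch, yaw] about the fixed x, y, z axes, in that order (R = Rz(yaw) Ry(pitch) Rx(roll)).
In Python, from workcell import ctrl gives the robot as it stands.
- The arm moves only by the shell command python3 -m creep 'ROWS' [FORCE]. ROWS is JSON, a list of rows, each a list of 7 numbers: the shift along the world's x, y, z in cm, then the turn, a rotation vector about the world's x, y, z in rad, then the finger opening in cm, from 0 to 8.54. In form: [[tx, ty, tz, rx, ry, rz, jaw], ...]. A call has 1 to 20 rows; each row shifts and turns the commanded pose from where the row before left it; what a row does not reach is not made up. A row lasts 1/12 s, in which the tool goes at most 41.7 mm and 7.16 degrees, less where a joint would pass 70% of its speed; a pose out of reach is approached as far as the arm can. A call with a gripper value outside its range is refused whole. The fingers move at their own pace and stop on an object; FORCE is the grip in N (left out, the last holds). Time passes only in rows, so rows that do not move let the fingers close. It gives the time, the measured TCP pose, the force, the opening and the grip force at its end, in the units of the state.
- ctrl.read_state(): the state, without advancing time (a new reading comes with each control period).
- ctrl.grab_frame(name): name is "side" or "top"; returns a dict with "image" (480x640x3 uint8, red, green, blue), "range_z" (480x640 float32, mm along the optical axis (not along the pixel's ray), 0 where there is no reading), "mtx" (3x3 intrinsics, pixels), "R" (3x3) and "t" (3): a world point X has camera coordinates R X + t. Camera axes: x right, y down, z forward; pixel columns grow to the right and rows downward; lengths in mm; the calibration is good to about 2 mm. A picture is of the moment at which its call begins.
- ctrl.close_job(): hands the job in; it is judged then, once.
Trained networks look in the newest picture that a camera, given by its name, has taken for a name from the list of things; names that differ only in an ending like _2 or _b are one class to them, and where a whole thing is asked for, a point or a joint stands for the part that bears it (a point fixed in the world has none). Each returns a list of dicts, best first, with "confidence" (0 to 1); they miss things now and then, are a little off and sometimes report something else, mostly with a low value. They report only what shows in the picture. A call takes as long as a camera call.
- ctrl.regions_of(camera, thing): "pixels" (480x640 bool, what is visible of it) and "box" ([centre column, centre row, width, height] in pixels, round what is visible of it).
- ctrl.pinpoint(camera, thing): "location" ([column, row] in pixels: a listed point, or the origin of a listed thing).
The state is a dict: "time": time; "q": joint angles; "qd": joint speeds; "tau": joint torques, N m; "eef_pos": TCP position; "tool_rot": TCP orientation; "contact_force": force on the tool from outside, world axes, zero at the start; "ft_torque": the same for the moment, N m; "finger_gap": finger opening in mm; "grasp_force": force on a finger pad.
Only numpy, scipy, OpenCV 4.12 (cv2) and the standard library are available. Lean on these libraries where they do the work, as an engineer would, in place of code of your own. Each camera call takes 0.05 s, during which the arm holds its last target. There are 200 camera calls.

## Working session

There is one attempt and no reset: what is moved stays moved. The work goes in short steps, Python scripts to look and compute and a shell command to move; the robot and the scene stay as the last step left them, time stands still between calls to the robot, and variables do not carry over. Pictures are saved under pics/ and viewed, at most 10 in all, crops included, and the job is handed in when it is done.

```bash
mkdir -p pics
cat > h.py <<'E'
from workcell import ctrl
import numpy as np, cv2
def world(f,uv,z=None):
    K,R,t=[np.array(f[k]) for k in("mtx","R","t")]
    d=np.linalg.inv(K)@np.array([uv[0],uv[1],1.0])
    o=-R.T@t; w=R.T@d
    if z is None:
        u,v=int(round(uv[0])),int(round(uv[1]))
        p=f["range_z"][max(v-2,0):v+3,max(u-2,0):u+3]; p=p[p>0]
        return o+w*(np.median(p) if p.size else np.nan)
    return o+w*(z-o[2])/w[2]
def pix(f,X):
    c=np.array(f["R"])@np.array(X)+np.array(f["t"]); p=np.array(f["mtx"])@c; return p[:2]/p[2]
E
python3 - <<'E'
from h import *
np.set_printoptions(precision=1,suppress=True)
zs={"pump_grip":96,"pump_foot":0,"pump_rear":0,"dock_seat":65.4,"dock_rear":65.4}
ims=[]
for c in("side","top"):
    f=ctrl.grab_frame(c); ims.append(f["image"][:,:,::-1]); cv2.imwrite(f"pics/{c}0.png",ims[-1])
    print(c,"cam",-np.array(f["R"]).T@np.array(f["t"]))
    for n in zs:
        for r in ctrl.pinpoint(c,n)[:2]:
            print(n,round(r["confidence"],2),np.array(r["location"]),"z-plane",world(f,r["location"],zs[n]),"depth",world(f,r["location"]))
    for n in("dish","bottle","jar","driver","power_unit","syringe","pump"):
        for r in ctrl.pinpoint(c,n)[:1]: print(n,round(r["confidence"],2),np.array(r["location"]),world(f,r["location"],0))
s=ctrl.read_state();print(s)
E
```

```text
side cam [ 267.4 -785.7  753.9]
pump_grip 0.75 [257.  202.6] z-plane [526.5 202.3  96. ] depth [526.4 202.   96.2]
dock_seat 0.89 [315.8 319.9] z-plane [ 522.7 -202.    65.4] depth [ 531.5 -182.    41.8]
dock_rear 0.94 [335.7 309.7] z-plane [ 570.9 -191.2   65.4] depth [ 580.7 -172.1   43.3]
dock_rear 0.51 [265.1 231.5] z-plane [519.  115.4  65.4] depth [533.2 166.5  26.4]
dish 0.96 [373.  237.8] [802.4  69.4   0. ]
bottle 0.9 [260.5 286. ] [467.4  -0.2   0. ]
jar 0.61 [342.8 264.8] [679.9  -1.6   0. ]
driver 0.78 [403.1 282.2] [ 786.5 -111.8    0. ]
power_unit 0.93 [221.5 188. ] [486.5 465.1   0. ]
syringe 0.67 [323.  461.4] [ 438.1 -438.8    0. ]
pump 0.71 [264.1 230.4] [541.9 206.8   0. ]
top cam [ 377.9  -15.6 1471.9]
pump_grip 0.95 [249.6 262.3] z-plane [543.  209.9  96. ] depth [542.  208.5 104.4]
pump_foot 0.87 [255.5 264.9] z-plane [546.3 207.2   0. ] depth [538.2 196.4  71.4]
pump_rear 0.65 [255.6 249.2] z-plane [595.5 207.9   0. ] depth [580.5 192.5 101.1]
pump_rear 0.5 [299.2 186.2] z-plane [797.6  72.9   0. ] depth [795.8  72.5   6.3]
dock_seat 0.72 [390.4 270.1] z-plane 
[... 252 characters left out ...]
] [790.3  61.7   0. ]
bottle 0.65 [321.6 292.8] [459.2   2.7   0. ]
jar 0.59 [323.9 225.8] [668.5  -5.3   0. ]
driver 0.64 [359. 186.] [ 797.1 -117.7    0. ]
power_unit 0.79 [170.6 283.6] [490.  467.5   0. ]
syringe 0.76 [468.7 299.1] [ 437.6 -446.8    0. ]
pump 0.64 [255.8 267.2] [539.2 206.1   0. ]
{'time': 1.3, 'q': array([ 57.5,   9.1,  91.5,   0. ,  79.4, -12. ]), 'qd': array([-0. ,  0.1, -0. ,  0.1, -0. , -0.1]), 'tau': array([ -0. , -39.6, -33.2,  -0. ,   0. ,  -0. ]), 'eef_pos': array([200.8, 538.8, 239.3]), 'tool_rot': array([-180. ,   -0. ,  159.6]), 'contact_force': array([-1.1, -0. ,  0.4]), 'ft_torque': array([-0.,  0.,  0.]), 'grasp_force': 0.0, 'finger_gap': 85.64050736079123}
```

View pics/side0.png

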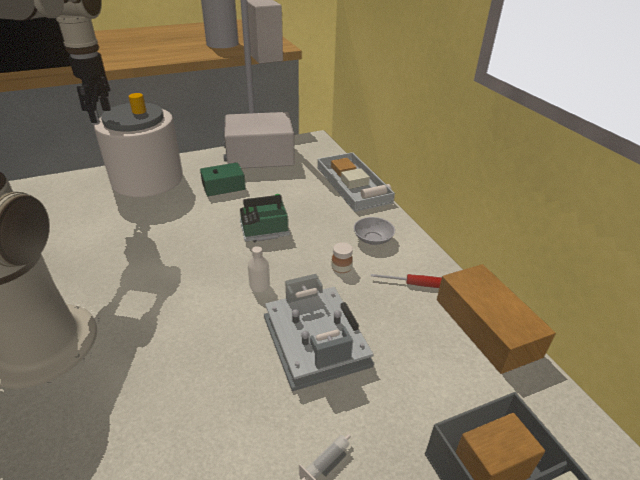

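View pics/top0.png

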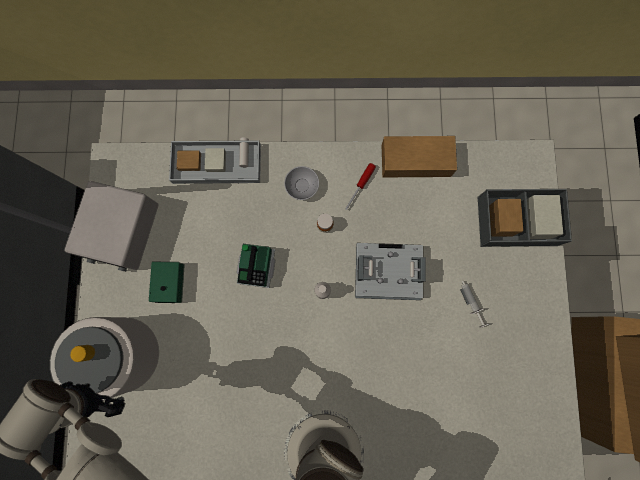

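The side view shows the green pump at about (264,215) with a black handle, the dock at (318,335), and the bottle between them at (260,275). In the top view the pump is at (255,265) with its keypad towards the robot (row 280). The dock is at (390,270) with its black block at the far edge (390,245). Both +x axes point roughly along world +x, so next I refine the yaws and centres.

```bash
cat > m.py <<'E'
from h import *
np.set_printoptions(precision=1,suppress=True)
def cloud(f):
    K,R,t=[np.array(f[k]) for k in("mtx","R","t")]
    v,u=np.mgrid[0:480,0:640]; z=f["range_z"]
    c=np.stack([(u-K[0,2])/K[0,0]*z,(v-K[1,2])/K[1,1]*z,z],-1)
    X=(c-t)@R; X[z<=0]=np.nan; return X
def rect(P):
    (c,s,a)=cv2.minAreaRect(P[:,:2].astype(np.float32)); return np.array(c),np.array(s),a
E
python3 - <<'E'
from m import *
f={c:ctrl.grab_frame(c) for c in("side","top")}
for c in f:
    X=cloud(f[c]); x,y,z=X[...,0],X[...,1],X[...,2]
    bp=(abs(x-541)<110)&(abs(y-207)<100); bd=(abs(x-525)<130)&(abs(y+202)<140)
    for nm,m in (("handle",bp&(z>93)&(z<115)),("pump>60",bp&(z>50)),("pump>12",bp&(z>12)),("cradle",bd&(z>36)&(z<47)),("base+",bd&(z>5)),("brk",bd&(z>80)),("block",bd&(z>50)&(z<60)&(x>575)),("table",bd&(z<4))):
        P=X[m]
        if len(P)>5: print(c,nm,len(P),*rect(P),"zmed",np.median(P[:,2]),P[:,2].max())
    for n in("spring_left","spring_right"):
        for r in ctrl.regions_of(c,n)[:1]:
            print(c,n,round(r["confidence"],2),np.array(r["box"]),np.nanmedian(X[r["pixels"]],0))
f=f["top"]["image"][:,:,::-1]
a=cv2.resize(f[230:310,225:300],None,fx=5,fy=5,interpolation=cv2.INTER_CUBIC); b=cv2.resize(f[230:310,350:430],None,fx=5,fy=5,interpolation=cv2.INTER_CUBIC)
cv2.imwrite("pics/crop.png",np.hstack([a,b]))
E
```

```text
side handle 251 [542.2 203.7] [19.1 99.7] 80.72767639160156 zmed 102.54261268482409 108.5913271118989
side pump>60 1207 [541.2 201.1] [ 85.  118.9] 78.79361724853516 zmed 68.16191517644619 108.5913271118989
side pump>12 1880 [541.5 200.1] [106.2 119.8] 81.93655395507812 zmed 61.74319100492566 108.5913271118989
side cradle 4424 [ 524.7 -198.6] [204.9 160.3] 87.63887786865234 zmed 41.91988511743649 46.99950107071354
side base+ 8023 [ 524.6 -198.9] [205.3 170. ] 87.47171783447266 zmed 42.369229572720585 99.07654786775407
side brk 1238 [ 524.8 -200.2] [196.7  70.8] 87.58607482910156 zmed 90.34653543389358 99.07654786775407
side block 175 [ 595.4 -223. ] [108.3  13.2] 87.12318420410156 zmed 55.35898095490362 58.748866916664404
side table 6177 [ 525.  -202.1] [279.8 260. ] 89.99394226074219 zmed -0.06352700018510195 3.982058938402357
side spring_right 0.6 [328.2 335.4  23.3   5.7] [ 519.8 -262.8   86.9]
top handle 195 [541.3 213.9] [42.9 98.5] 87.77226257324219 zmed 106.11369215478682 114.20426690664726
top pump>60 1131 [541.1 203.6] [ 84.7 117. ] 82.37287902832031 zmed 69.5395457463387 114.20426690664726
top pump>12 1396 [540.5 204.6] [112.  118.5] 82.49940490722656 zmed 67.87738835297762 114.20426690664726
top cradle 2522 [ 525.1 -200.6] [198.5 160.5] 87.72508239746094 zmed 42.70281714050242 46.99987835852602
top base+ 4176 [ 524.9 -202.4] [277.5 256.2] 89.68417358398438 zmed 43.33202778691598 104.53518209850698
top brk 525 [ 524.6 -201.8] [195.1  70.6] 87.5684585571289 zmed 93.38497105710665 104.53518209850698
top block 90 [ 589.2 -202.6] [153.6  27.3] 86.79130554199219 zmed 55.923588998089656 59.940494920683086
top table 3157 [ 525.6 -201.9] [280.2 258.4] 89.91099548339844 zmed 0.36302101227831096 3.9971068140379504
top spring_left 0.46 [367.8 268.4   6.9  15.9] [ 528.2 -139.3   88.2]
```

View pics/crop.png

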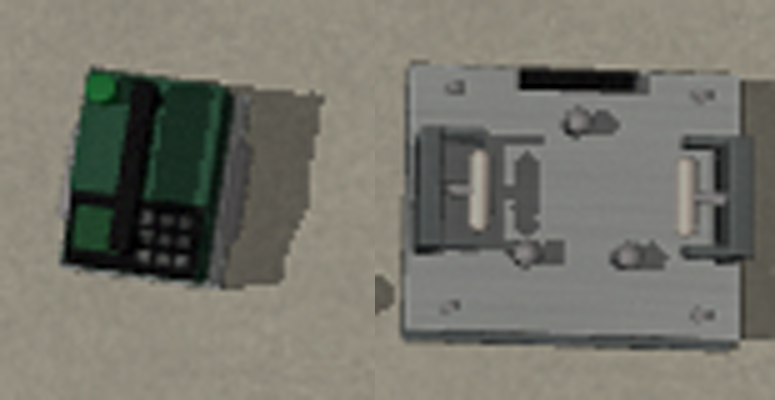

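The crop confirms it: the pump's keypad is at its bottom (world -x) and its yaw is about -8°. The dock's ball pair is at the bottom, (525,252) and (628,256), with the single ball at (577,122) and a yaw of about -2.4°. I'll measure the balls and rollers directly, and the handle line too.

Run:
```python
from m import *
th=np.radians(-2.4); R=np.array([[np.cos(th),-np.sin(th)],[np.sin(th),np.cos(th)]])
f=ctrl.grab_frame("top")
g=lambda p:((p[0]-375+.5)/5-.5+350,(p[1]+.5)/5-.5+230)
for nm,p,z,o in(("rear",(577,122),66,(45,0)),("L",(525,252),66,(-34,30)),("Rt",(628,256),66,(-34,-30)),("rolL",(480,190),87,(0,60)),("rolR",(686,196),87,(0,-60))):
    w=world(f,g(p),z); print("top",nm,w,"seat->",w[:2]-R@o)
fs={"top":f,"side":ctrl.grab_frame("side")}
for c in fs:
    X=cloud(fs[c]); x,y,z=X[...,0],X[...,1],X[...,2]
    l=np.stack([x-524,y+201],-1)@R
    m=(abs(l[...,0])<72)&(abs(l[...,1])<50)&(z>57)&(z<80)
    n,lab,st,ce=cv2.connectedComponentsWithStats(m.astype(np.uint8))
    for i in range(1,n):
        if st[i,4]>3: print(c,ce[i],st[i,4],np.median(X[lab==i],0),"ztop",X[lab==i][:,2].max(), "local",np.median(l[lab==i],0))
    # handle axis
    m=(abs(x-541)<75)&(abs(y-204)<60)&(z>98)&(z<112)&(fs[c]["image"].sum(-1)<130)
    P=X[m]; vx,vy,cx,cy=cv2.fitLine(P[:,:2].astype(np.float32),cv2.DIST_HUBER,0,.01,.01).ravel()
    print(c,"handle",len(P),np.degrees(np.arctan2(vy,vx)),rect(P),P.mean(0))
w=world(f,(225+(148+.5)/5-.5-0,230+85/5),106);w2=world(f,(225+(122.5)/5-.5,230+252/5-.5),106);print(w,w2,np.degrees(np.arctan2(*(w-w2)[[1,0]])))
```

```text
top rear [ 569.  -201.6   66. ] seat-> [ 524.  -199.7]
top L [ 492.1 -168.8   66. ] seat-> [ 524.8 -200.2]
top Rt [ 489.4 -229.3   66. ] seat-> [ 524.6 -200.7]
top rolL [ 526.6 -141.2   87. ] seat-> [ 524.  -201.2]
top rolR [ 522.4 -260.9   87. ] seat-> [ 524.9 -201. ]
top [383.  246.1] 8 [ 594.3 -180.8   58.4] ztop 60.93229221610538 local [69.5 23.1]
top [395.9 246.5] 14 [ 592.4 -219.7   58.7] ztop 61.57656688103236 local [ 69.2 -15.8]
top [390.3 253.9] 24 [ 568.6 -201.4   69.9] ztop 75.76787505128044 local [44.8  1.3]
top [380. 280.] 21 [ 491.7 -169.2   70.9] ztop 78.16530116543804 local [-33.6  30.2]
top [400.5 280.6] 23 [ 488.6 -228.7   70. ] ztop 74.80583870994441 local [-34.  -29.1]
top handle 166 -8.110453 (array([541.3, 204.1]), array([14.8, 97.1]), 82.0125503540039) [540.8 203.6 105.8]
side [295.3 313.3] 58 [ 490.6 -172.3   67.4] ztop 72.5069703622385 local [-34.5  27.3]
side [337.3 314.1] 57 [ 568.2 -205.3   67.5] ztop 73.07328396612176 local [44.2 -2.6]
side [349.  314.5] 4 [ 593.8 -206.5   57.6] ztop 58.29695997004706 local [70.  -2.5]
side [305.3 335. ] 63 [ 488.6 -231.8   67.9] ztop 74.14570333630857 local [-34.2 -32.4]
side handle 13 -7.8511977 (array([540.3, 201.3]), array([ 7.3, 92.7]), 83.837646484375) [539.3 201.4 102.7]
[586.3 195.9 106. ] [491.2 208.9 106. ] -7.741389213343966
```

Run:
```python
from m import *
f=ctrl.grab_frame("top")
for p in((90,345),(80,353),(130,350),(120,230)): print(p,world(f,p))
X=cloud(f);m=(X[...,2]>60)&(X[...,1]>300)&(X[...,1]<580)&(X[...,0]>250); print(m.sum(), X[m].min(0) if m.any() else '')
```

```text
(90, 345) [317.6 590.8 227. ]
(80, 353) [300.7 592.2 271.4]
(130, 350) [303.1 498.7 200.1]
(120, 230) [636.  582.  119.9]
4998 [250.  428.9  60. ]
```

```bash
python3 -m creep '[[0,-3.5,0,0,0,0,8.5],[0,-3.5,0,0,0,0,8.5],[0,-3.5,0,0,0,0,8.5],[0,-3.5,0,0,0,0,8.5],[3.4,-1.95,-0.4,0,0,0.02,8.5],[3.4,-1.95,-0.8,0,0,0.02,8.5],[3.4,-1.95,-0.8,0,0,0.02,8.5],[3.4,-1.95,-0.8,0,0,0.02,8.5],[3.4,-1.95,-0.8,0,0,0.02,8.5],[3.4,-1.95,-0.8,0,0,0.02,8.5],[3.4,-1.95,-0.8,0,0,0.02,8.5],[3.4,-1.95,-0.8,0,0,0.02,8.5],[3.4,-1.95,-0.8,0,0,0.02,8.5],[3.4,-1.95,-0.8,0,0,0.03,8.5],[0,0,0,0,0,0,8.5],[0,0,0,0,0,0,8.5]]'
```

```text
time: 3.08
eef_pos: [541.7, 202.4, 162.2]
tool_rot: [-180.0, -0.1, 171.4]
contact_force: [-0.8, 0.5, -0.5]
finger_gap: 85.0
grasp_force: 0.0
```

```bash
python3 -m creep '[[0,0.14,-1.5,0,0,0.01,5],[0,0,-1.5,0,0,0,5],[0,0,-1.5,0,0,0,5],[0,0,-1.5,0,0,0,5],[0,0,-1.0,0,0,0,4],[0,0,-0.6,0,0,0,4],[0,0,0,0,0,0,4],[0,0,0,0,0,0,4]]' 40
python3 - <<'E'
from m import *
fs={c:ctrl.grab_frame(c) for c in("side","top")}
a=[cv2.resize(fs["side"]["image"][110:250,180:330,::-1],None,fx=2.6,fy=2.6),cv2.resize(fs["top"]["image"][210:350,190:340,::-1],None,fx=2.6,fy=2.6)]
cv2.imwrite("pics/pre.png",np.hstack(a))
E
```

```text
time: 3.75
eef_pos: [540.8, 205.6, 87.8]
tool_rot: [180.0, 0.0, 172.2]
contact_force: [0.7, 0.4, 0.6]
finger_gap: 40.0
grasp_force: 0.0
```

View pics/pre.png

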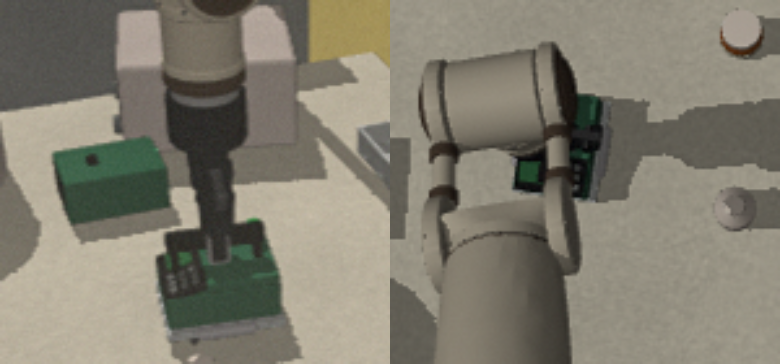

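The crop shows the fingers straddling the middle of the handle bar. Closing and lifting now.

```bash
python3 -m creep '[[0.05,-0.15,-0.15,0,0,0,3],[0,0,0,0,0,0,2],[0,0,0,0,0,0,1],[0,0,0,0,0,0,0.5],[0,0,0,0,0,0,0.5],[0,0,0,0,0,0,0.5],[0,0,0,0,0,0,0.5],[0,0,0,0,0,0,0.5]]' 80; python3 -m creep '[[0,0,0.5,0,0,0,0.5],[0,0,0.5,0,0,0,0.5],[0,0,1,0,0,0,0.5],[0,0,1.5,0,0,0,0.5],[0,0,2,0,0,0,0.5],[0,0,2,0,0,0,0.5],[0,0,2.5,0,0,0,0.5],[0,0,2.5,0,0,0,0.5],[0,0,2,0,0,0,0.5],[0,0,0.5,0,0,0,0.5],[0,0,0,0,0,0,0.5],[0,0,0,0,0,0,0.5]]'
```

```text
time: 4.52
eef_pos: [541.8, 203.9, 86.3]
tool_rot: [180.0, 0.1, 172.2]
contact_force: [-0.4, 2.1, 3.5]
finger_gap: 13.0
grasp_force: 79.0
time: 5.52
eef_pos: [540.5, 203.4, 234.4]
tool_rot: [-180.0, -0.1, 172.2]
contact_force: [-0.3, 0.1, -6.8]
finger_gap: 12.5
grasp_force: 78.3
```

```bash
python3 -m creep '[[-0.1,-1,0,0,0,0,0.5],[-0.1,-2,0,0,0,0.006,0.5],[-0.1,-3,0,0,0,0.008,0.5],[-0.1,-3,0,0,0,0.008,0.5],[-0.1,-3,0,0,0,0.008,0.5],[-0.1,-3,0,0,0,0.008,0.5],[-0.1,-3,0,0,0,0.008,0.5],[-0.1,-3,0,0,0,0.008,0.5],[-0.1,-3,0,0,0,0.008,0.5],[-0.1,-3,0,0,0,0.008,0.5],[-0.1,-3,0,0,0,0.008,0.5],[-0.1,-3,0,0,0,0.008,0.5],[-0.1,-3,0,0,0,0.008,0.5],[-0.1,-2.5,0,0,0,0,0.5],[-0.1,-1.4,0,0,0,0,0.5],[0,-0.5,0,0,0,0,0.5],[0,0,0,0,0,0,0.5],[0,0,0,0,0,0,0.5],[0,0,0,0,0,0,0.5]]'
python3 - <<'E'
from m import *
s=ctrl.read_state();print(s["eef_pos"],s["tool_rot"])
fs={c:ctrl.grab_frame(c) for c in("side","top")}
for c in fs:
    X=cloud(fs[c])
    for r in ctrl.regions_of(c,"pump")[:1]:
        P=X[r["pixels"]]; P=P[np.isfinite(P[:,0])]; print(c,r["confidence"],np.array(r["box"]),len(P),P.min(0),P.max(0))
    for n in("pump_grip","pump_foot","pump_rear","dock_seat","dock_rear"):
        for r in ctrl.pinpoint(c,n)[:1]: print(c,n,round(r["confidence"],2),np.array(r["location"]),world(fs[c],r["location"],dict(g=s["eef_pos"][2]+11,f=s["eef_pos"][2]-85,r=s["eef_pos"][2]-85).get(n[5],65.4)if n[0]=="p" else 65.4))
a=[cv2.resize(fs["side"]["image"][170:400,230:400,::-1],None,fx=2.3,fy=2.3),cv2.resize(fs["top"]["image"][170:400,290:460,::-1],None,fx=2.3,fy=2.3)]
cv2.imwrite("pics/over.png",np.hstack(a))
E
```

```text
time: 7.1
eef_pos: [526.2, -198.9, 235.3]
tool_rot: [179.9, -0.0, 177.6]
contact_force: [0.5, -0.2, -6.0]
finger_gap: 12.8
grasp_force: 78.5
[ 526.2 -198.9  235.3] [179.9  -0.  177.6]
side 0.87 [321.5 271.4  80.3  72.2] 3935 [ 463.8 -255.2   -2.8] [732.2 116.8 293.5]
side pump_grip 0.63 [315.5 251.6] [ 516.1 -208.7  246.3]
side dock_seat 0.57 [312.3 320. ] [ 516.2 -199.7   65.4]
side dock_rear 0.6 [338.8 309.5] [ 577.  -193.    65.4]
top 0.67 [394.2 264.9  43.2  43.7] 758 [ 437.8 -271.6   -2.8] [ 618.5 -109.6  600. ]
top pump_grip 0.58 [398.2 260.8] [ 526.7 -198.4  246.3]
top pump_rear 0.86 [395.3 246.4] [ 578.9 -205.8  150.3]
```

View pics/over.png

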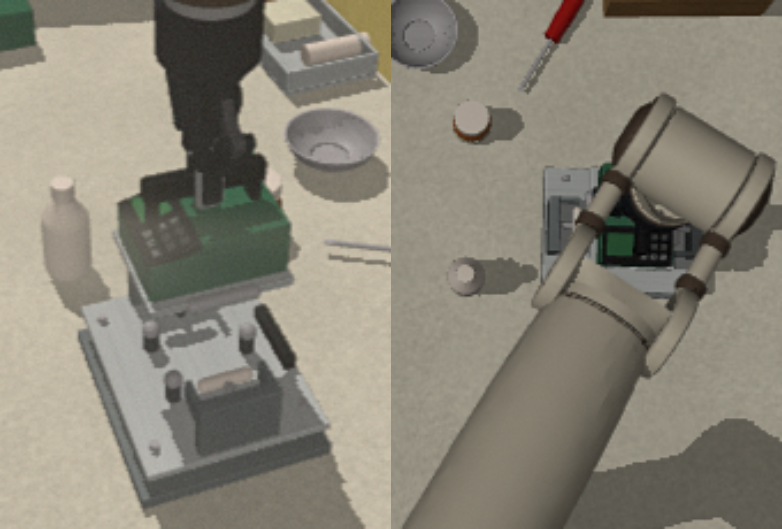

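The pump hangs level over the dock, with its keypad on the same side as the ball pair. I'll fit the housing in the side cloud to get the in-hand offset and tilt.

Run:
```python
from m import *
f=ctrl.grab_frame("side"); s=ctrl.read_state(); print(s["eef_pos"],s["tool_rot"])
X=cloud(f); im=f["image"].astype(int)
x,y,z=X[...,0],X[...,1],X[...,2]
b=(abs(x-526)<85)&(abs(y+199)<80)&(z>140)
top=b&(abs(z-219)<6)&(im[...,1]>im[...,0]+12)
P=X[top]; A=np.c_[P[:,:2]-[526,-199],np.ones(len(P))]; c=np.linalg.lstsq(A,P[:,2],rcond=None)[0]
print("top plane",len(P),c[:2]*180/np.pi,c[2],rect(P))
th=np.radians(-2.4);R=np.array([[np.cos(th),-np.sin(th)],[np.sin(th),np.cos(th)]])
l=np.stack([x-526.2,y+198.9],-1)@R
for lo,hi in((148,172),(175,222),(150,222)):
    m=b&(z>lo)&(z<hi)&(abs(l[...,0])<75)
    print(lo,hi,m.sum(),np.nanpercentile(l[m],[0.5,99.5],axis=0),"rect",rect(X[m]))
m=b&(z>222)&(z<238)&(im.sum(-1)<150);print("bar",m.sum(),np.nanpercentile(l[m],[1,99],axis=0))
# reference at home-position data: rear ball etc. dock in this view
```

```text
[ 526.3 -200.4  235.8] [180.   -0.  177.5]
top plane 433 [0.6 0.5] 217.64024719753695 (array([ 536.7, -213.6]), array([60.1, 90. ]), 85.45585632324219)
148 172 671 [[-60.6 -57. ]
 [ 58.4  45.5]] rect (array([ 503.5, -226.5]), array([ 79.7, 154.1]), 49.34229278564453)
175 222 2566 [[-58.3 -44. ]
 [ 56.7  37. ]] rect (array([ 525.7, -202. ]), array([ 84.2, 116.9]), 86.60315704345703)
150 222 3322 [[-60.1 -56. ]
 [ 57.   38.4]] rect (array([ 525.8, -202.9]), array([107., 121.]), 87.5763168334961)
bar 29 [[21.1 -7.8]
 [44.6  3.1]]
```

```bash
python3 -m creep '[[-0.17,-0.06,-0.5,0,0,0,0.5],[0,0,-1,0,0,0,0.5],[0,0,-1,0,0,0,0.5],[0,0,-1,0,0,0,0.5],[0,0,-1,0,0,0,0.5],[0,0,-0.6,0,0,0,0.5],[0,0,-0.5,0,0,0,0.5],[0,0,-0.3,0,0,0,0.5],[0,0,0,0,0,0,0.5],[0,0,0,0,0,0,0.5]]'
python3 - <<'E'
from m import *
P=[];
for i in range(8):
    f=ctrl.grab_frame("side"); s=ctrl.read_state(); P.append(np.r_[s["eef_pos"],s["tool_rot"][2],s["contact_force"]])
print(np.mean(P,0),np.std(P,0))
X=cloud(f); z=X[...,2]; im=f["image"].astype(int); b=(abs(X[...,0]-525)<85)&(abs(X[...,1]+200)<80)&(z>105)&(z<152)
print(rect(X[b]))
cv2.imwrite("pics/near.png",cv2.resize(f["image"][230:390,250:390,::-1],None,fx=4,fy=3.75))
E
```

```text
time: 8.68
eef_pos: [524.8, -201.0, 177.0]
tool_rot: [-180.0, 0.0, 177.5]
contact_force: [0.3, -1.2, -7.3]
finger_gap: 12.9
grasp_force: 78.4
[ 524.9 -201.1  177.3  177.5   -0.    -0.    -6.4] [0.1 0.1 0.2 0.  0.3 0.4 0.4]
(array([ 501.8, -226.7]), array([ 80.5, 153.6]), 49.27238464355469)
```

View pics/near.png

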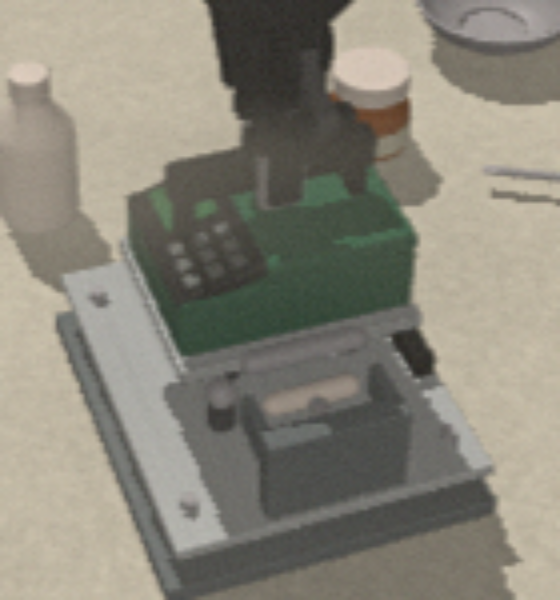

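The pump is centred between the rollers, with the rail just above the near roller at (310,390). Continuing slowly down, watching the force.

```bash
python3 -m creep '[[-0.03,0.04,-0.2,0,0,0,0.5],[0,0,-0.2,0,0,0,0.5],[0,0,-0.2,0,0,0,0.5],[0,0,-0.2,0,0,0,0.5],[0,0,-0.2,0,0,0,0.5],[0,0,-0.2,0,0,0,0.5],[0,0,-0.2,0,0,0,0.5],[0,0,0,0,0,0,0.5]]'; python3 -m creep '[[0,0,-0.15,0,0,0,0.5],[0,0,-0.15,0,0,0,0.5],[0,0,-0.1,0,0,0,0.5],[0,0,-0.1,0,0,0,0.5],[0,0,0,0,0,0,0.5],[0,0,0,0,0,0,0.5]]'
```

```text
time: 9.75
eef_pos: [524.0, -200.4, 162.2]
tool_rot: [180.0, -0.0, 177.5]
contact_force: [0.1, 0.0, -6.1]
finger_gap: 13.0
grasp_force: 78.5
time: 10.25
eef_pos: [524.8, -200.7, 158.7]
tool_rot: [-180.0, 0.1, 177.6]
contact_force: [-2.3, 1.9, 4.3]
finger_gap: 12.6
grasp_force: 80.1
```

```bash
for i in 1 ; do python3 -m creep '[[0,0,-0.1,0,0,0,0.5],[0,0,-0.1,0,0,0,0.5],[0,0,-0.1,0,0,0,0.5],[0,0,-0.1,0,0,0,0.5],[0,0,0,0,0,0,0.5]]'; python3 -m creep '[[0,0,-0.1,0,0,0,0.5],[0,0,-0.1,0,0,0,0.5],[0,0,-0.1,0,0,0,0.5],[0,0,-0.1,0,0,0,0.5],[0,0,0,0,0,0,0.5]]'; done
```

```text
time: 10.67
eef_pos: [524.8, -200.7, 154.4]
tool_rot: [-180.0, 0.1, 177.5]
contact_force: [-2.2, 2.1, 6.1]
finger_gap: 12.7
grasp_force: 80.4
time: 11.08
eef_pos: [524.9, -200.8, 150.8]
tool_rot: [-180.0, 0.1, 177.5]
contact_force: [-2.9, 3.3, 8.6]
finger_gap: 12.9
grasp_force: 80.7
```

```bash
python3 -m creep '[[-0.03,0.03,-0.1,0,0,0,0.5],[-0.03,0.03,-0.1,0,0,0,0.5],[0,0,0,0,0,0,0.5]]'; python3 -m creep '[[0,0,-0.1,0,0,0,0.5],[0,0,0,0,0,0,0.5]]'
```

```text
time: 11.33
eef_pos: [524.7, -200.7, 149.3]
tool_rot: [-179.9, 0.2, 177.5]
contact_force: [-2.6, 1.4, 8.9]
finger_gap: 12.5
grasp_force: 80.9
time: 11.5
eef_pos: [524.8, -200.8, 148.5]
tool_rot: [-179.9, 0.2, 177.5]
contact_force: [-2.4, 1.1, 9.7]
finger_gap: 12.7
grasp_force: 81.0
```

```bash
python3 -m creep '[[0,0,-0.1,0,0,0,0.5],[0,0,0,0,0,0,0.5]]'; python3 -m creep '[[0,0,-0.1,0,0,0,0.5],[0,0,0,0,0,0,0.5]]'
```

```text
time: 11.67
eef_pos: [524.8, -200.8, 147.6]
tool_rot: [-179.9, 0.2, 177.5]
contact_force: [-3.3, 1.1, 9.9]
finger_gap: 12.5
grasp_force: 81.0
time: 11.83
eef_pos: [524.8, -200.7, 146.6]
tool_rot: [-179.9, 0.2, 177.5]
contact_force: [-3.9, 1.4, 10.5]
finger_gap: 12.6
grasp_force: 81.1
```

```bash
python3 -m creep '[[0,0,-0.1,0,0,0,0.5],[0,0,0,0,0,0,0.5]]'
```

```text
time: 12.0
eef_pos: [524.8, -200.8, 145.7]
tool_rot: [-179.9, 0.2, 177.6]
contact_force: [-2.3, 1.5, 11.8]
finger_gap: 12.4
grasp_force: 81.2
```

```bash
python3 -m creep '[[0,0,-0.05,0,0,0,0.5],[0,0,0,0,0,0,0.5]]'; python3 -m creep '[[0,0,-0.05,0,0,0,0.5],[0,0,0,0,0,0,0.5]]'
```

```text
time: 12.17
eef_pos: [524.8, -200.8, 145.3]
tool_rot: [-179.9, 0.2, 177.5]
contact_force: [-3.6, 2.1, 10.5]
finger_gap: 12.6
grasp_force: 81.2
time: 12.33
eef_pos: [524.8, -200.8, 144.9]
tool_rot: [-179.9, 0.2, 177.6]
contact_force: [-3.2, 1.7, 11.4]
finger_gap: 12.3
grasp_force: 81.3
```

```bash
cat > st.py <<'E'
from m import *
import sys
F=[]
def med(a): return np.median(a) if len(a) else np.nan
R_=[]
for i in range(3):
    f=ctrl.grab_frame("side"); X=cloud(f); im=f["image"].astype(int)
    th=np.radians(-2.4);R=np.array([[np.cos(th),-np.sin(th)],[np.sin(th),np.cos(th)]])
    l=(X[...,:2]-[524.5,-200.6])@R; z=X[...,2]
    pl=(l[...,0]>-74)&(l[...,0]<-64)&(abs(l[...,1])<85)&(z>18)&(z<50)
    br=(abs(l[...,0])<20)&(abs(l[...,1]+90)<6)&(z>60)
    g=(l[...,0]>0)&(l[...,0]<50)&(l[...,1]<-15)&(l[...,1]>-38)&(z>112)&(z<145)
    fr=(abs(l[...,1]+25)<10)&(abs(l[...,0])<60)&(z>112)&(z<145)&(im[...,1]>im[...,0]+12)
    P=X[g]; A=np.c_[l[g]-[25,-26],np.ones(len(P))]; c=np.linalg.lstsq(A,P[:,2],rcond=None)[0]
    R_.append([med(z[pl]),np.percentile(z[br],90) if br.any() else np.nan,c[2],*(c[:2]*180/np.pi)])
print("plate z, bracket top, housing top, slopes deg",np.mean(R_,0))
for n in("spring_left","spring_right"): 
    for r in ctrl.regions_of("side",n)[:1]: print(n,round(r["confidence"],2),np.array(r["box"]),np.nanmedian(X[r["pixels"]],0))
s=ctrl.read_state();print(s["eef_pos"],s["contact_force"],s["ft_torque"],s["time"])
cv2.imwrite(f"pics/{sys.argv[1]}.png",cv2.resize(f["image"][230:390,250:390,::-1],None,fx=4,fy=3.75))
E
python3 st.py p1
```

```text
plate z, bracket top, housing top, slopes deg [ 27.1  81.4 127.   -1.3   4. ]
spring_left 0.56 [316.  309.8  76.3  67.5] [ 509.6 -231.4  118. ]
spring_right 0.72 [328.4 339.5  23.4  12.3] [ 521.7 -262.8   71.7]
[ 524.8 -200.8  145. ] [-3.4  2.  12.8] [ 0.5  0.7 -0. ] 12.5833
```

View pics/p1.png

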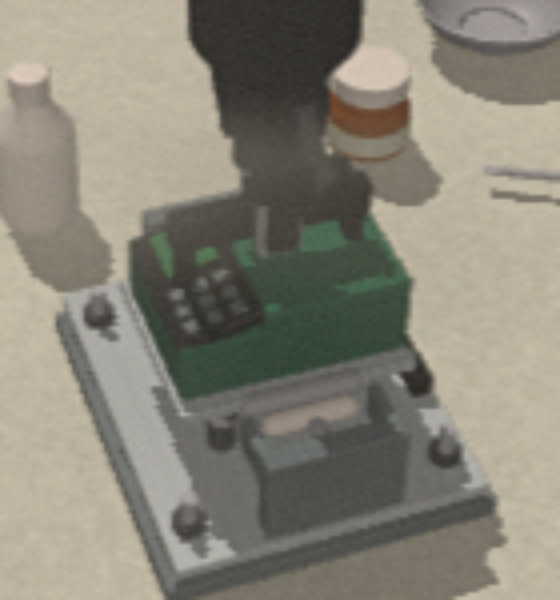

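The rail is resting on the near roller at (310,400), and the cradle has sunk about 15 mm, just before the snap. Continuing in small steps.

```bash
python3 -m creep '[[0,0,-0.05,0,0,0,0.5],[0,0,0,0,0,0,0.5]]'; python3 -m creep '[[0,0,-0.05,0,0,0,0.5],[0,0,0,0,0,0,0.5]]'
```

```text
time: 12.75
eef_pos: [524.8, -200.8, 144.4]
tool_rot: [-179.9, 0.2, 177.6]
contact_force: [-2.3, 2.1, 12.0]
finger_gap: 12.7
grasp_force: 81.3
time: 12.92
eef_pos: [524.8, -200.8, 144.0]
tool_rot: [-179.9, 0.2, 177.6]
contact_force: [-4.1, 2.5, 11.8]
finger_gap: 12.6
grasp_force: 81.4
```

```bash
python3 -m creep '[[0,0,-0.05,0,0,0,0.5],[0,0,0,0,0,0,0.5]]'
```

```text
time: 13.08
eef_pos: [524.8, -200.9, 143.6]
tool_rot: [-179.9, 0.2, 177.6]
contact_force: [-4.3, 1.9, 12.0]
finger_gap: 12.7
grasp_force: 81.4
```

```bash
python3 -m creep '[[0,0,-0.05,0,0,0,0.5],[0,0,0,0,0,0,0.5]]'; python3 -m creep '[[0,0,-0.05,0,0,0,0.5],[0,0,0,0,0,0,0.5]]'; python3 st.py p2
```

```text
time: 13.25
eef_pos: [524.9, -201.0, 143.1]
tool_rot: [-179.9, 0.2, 177.6]
contact_force: [-3.6, 2.3, 12.6]
finger_gap: 12.7
grasp_force: 81.4
time: 13.42
eef_pos: [524.7, -200.9, 142.2]
tool_rot: [-179.9, 0.1, 177.5]
contact_force: [-2.5, 0.4, 3.7]
finger_gap: 12.5
grasp_force: 80.1
plate z, bracket top, housing top, slopes deg [ 31.3  85.7 124.4  -2.5   4.7]
spring_right 0.43 [328.7 338.1  27.6  11.1] [ 521.2 -264.2   77.2]
[ 524.8 -200.9  141.8] [-2.   1.2  8. ] [0.2 0.3 0.2] 13.6667
```

It snapped: the force fell from about 12.6 to 8 N, and the cradle came up to match the pump being home. Now easing off slowly before releasing.

```bash
python3 -m creep '[[0,0,0.1,0,0,0,0.5],[0,0,0.1,0,0,0,0.5],[0,0,0.1,0,0,0,0.5],[0,0,0.1,0,0,0,0.5],[0,0,0.1,0,0,0,0.5],[0,0,0.1,0,0,0,0.5],[0,0,0,0,0,0,0.5]]';python3 -m creep '[[0,0,0.1,0,0,0,0.5],[0,0,0.1,0,0,0,0.5],[0,0,0,0,0,0,0.5],[0,0,0,0,0,0,0.5]]'; python3 st.py p3
```

```text
time: 14.25
eef_pos: [524.7, -200.8, 147.3]
tool_rot: [-179.9, 0.2, 177.6]
contact_force: [-0.2, -0.5, 4.3]
finger_gap: 12.5
grasp_force: 80.3
time: 14.58
eef_pos: [524.5, -200.7, 148.8]
tool_rot: [-179.9, 0.1, 177.5]
contact_force: [2.5, -3.7, 4.0]
finger_gap: 12.7
grasp_force: 80.1
plate z, bracket top, housing top, slopes deg [ 39.5  94.2 131.    0.4   2.2]
spring_left 0.29 [372.9 230.1  41.   25.7] [809.   82.2  20. ]
spring_right 0.46 [327.2 334.7  24.6   8.8] [ 520.6 -263.7   84.3]
[ 524.5 -200.6  148.8] [ 4.3 -3.6  3.5] [-0.8 -0.7  0.2] 14.8333
```

View pics/p3.png

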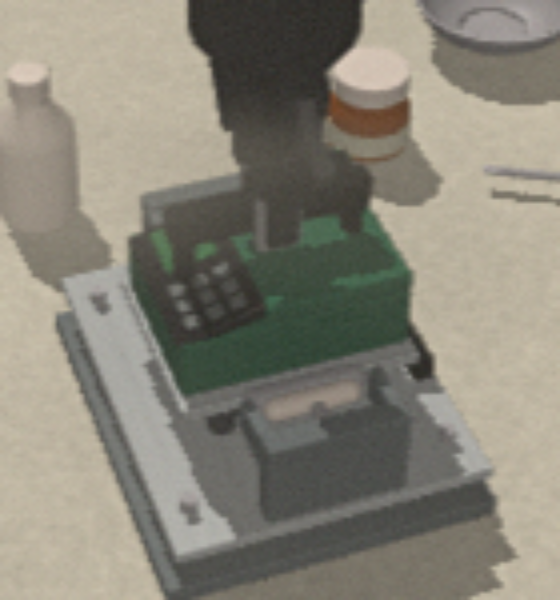

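The pump is sitting low over the near roller and home on the balls, with the cradle nearly up. Relaxing the last load, then opening.

```bash
python3 -m creep '[[0.03,-0.03,0.1,0,0,0,0.5],[0.02,-0.02,0.05,0,0,0,0.5],[0,0,0.03,0,0,0,0.5],[0,0,0,0,0,0,0.5],[0,0,0,0,0,0,0.5]]'
```

```text
time: 15.25
eef_pos: [524.5, -200.6, 150.2]
tool_rot: [-180.0, 0.0, 177.5]
contact_force: [4.2, -3.5, 3.3]
finger_gap: 12.7
grasp_force: 80.0
```

```bash
python3 -m creep '[[0.05,-0.05,0.05,0,0,0,0.5],[0,0,0.03,0,0,0,0.5],[0,0,0,0,0,0,0.5],[0,0,0,0,0,0,0.5]]'
```

```text
time: 15.58
eef_pos: [524.5, -200.7, 150.7]
tool_rot: [180.0, -0.0, 177.6]
contact_force: [2.5, -2.5, 3.1]
finger_gap: 13.0
grasp_force: 79.9
```

```bash
python3 -m creep '[[0.05,-0.05,0.05,0,0,0,0.5],[0,0,0.02,0,0,0,0.5],[0,0,0,0,0,0,0.5],[0,0,0,0,0,0,0.5]]' 20;  python3 -m creep '[[0,0,0,0,0,0,1.4],[0,0,0,0,0,0,1.6],[0,0,0,0,0,0,2],[0,0,0,0,0,0,3],[0,0,0,0,0,0,4],[0,0,0,0,0,0,4],[0,0,0,0,0,0,4]]'
```

```text
time: 15.92
eef_pos: [524.7, -200.8, 151.1]
tool_rot: [179.9, -0.1, 177.6]
contact_force: [0.0, 0.8, 2.6]
finger_gap: 12.7
grasp_force: 79.9
time: 16.5
eef_pos: [525.1, -201.4, 151.5]
tool_rot: [180.0, -0.0, 177.5]
contact_force: [-0.2, 0.4, -0.9]
finger_gap: 40.4
grasp_force: 0.0
```

Released, with no force left on the tool. Retreating straight up and checking.

```bash
python3 -m creep '[[0,0,0.5,0,0,0,4],[0,0,1,0,0,0,4],[0,0,2,0,0,0,4],[0,0,2.5,0,0,0,4],[0,0,2.5,0,0,0,4],[0,0,2.5,0,0,0,4],[0,0,2,0,0,0,4],[0,0,0,0,0,0,4],[0,0,0,0,0,0,4]]'; python3 st.py p4
python3 - <<'E'
from m import *
for c in("side","top"):
    f=ctrl.grab_frame(c)
    for n,z in(("pump_grip",161.4),("pump_foot",65.4),("pump_rear",65.4),("dish",0),("bottle",0),("jar",0)):
        for r in ctrl.pinpoint(c,n)[:1]: print(c,n,round(r["confidence"],2),world(f,r["location"],z))
f=ctrl.grab_frame("side");X=cloud(f)
z=X[...,2];b=(abs(X[...,0]-525)<80)&(abs(X[...,1]+201)<60)
print("housing",rect(X[b&(z>105)&(z<137)]),"max bar z",np.percentile(z[b&(z>150)&(z<200)&(f["image"].sum(-1)<150)],[50,90]))
E
```

```text
time: 17.25
eef_pos: [526.0, -201.9, 283.8]
tool_rot: [-179.9, 0.2, 177.5]
contact_force: [0.6, 0.7, -0.1]
finger_gap: 40.0
grasp_force: 0.0
plate z, bracket top, housing top, slopes deg [ 42.   96.7 133.7  -0.    1.9]
spring_right 0.48 [329.4 333.9  27.9  10.3] [ 520.4 -263.8   86.8]
[ 524.6 -201.   280. ] [ 0.2  0.7 -0.5] [-0.  0. -0.] 17.5
side pump_grip 0.93 [ 518.9 -202.6  161.4]
side pump_rear 0.16 [ 743.8 -175.9   65.4]
side dish 0.75 [794.8  64.8   0. ]
side bottle 0.75 [463.2  -5.1   0. ]
side jar 0.93 [669.8   4.4   0. ]
top pump_grip 0.8 [ 527.1 -194.5  161.4]
top pump_foot 0.6 [ 521.2 -197.9   65.4]
top pump_rear 0.71 [ 574.5 -203.3   65.4]
top dish 0.62 [790.   71.9   0. ]
top bottle 0.79 [447.9   2.2   0. ]Traceback (most recent call last):
  File "<stdin>", line 8, in <module>
    return _quantile_unchecked(
        a, q, axis, out, overwrite_input, method, keepdims, weights)
    return _ureduce(a,
                    func=_quantile_ureduce_func,
    ...<5 lines>...
                    overwrite_input=overwrite_input,
                    method=method)
    r = func(a, **kwargs)
    result = _quantile(arr,
                       quantiles=q,
    ...<2 lines>...
                       out=out,
                       weights=wgt)
    slices_having_nans = np.isnan(arr[-1, ...])
                                  ~~~^^^^^^^^^
IndexError: index -1 is out of bounds for axis 0 with size 0
```

View pics/p4.png

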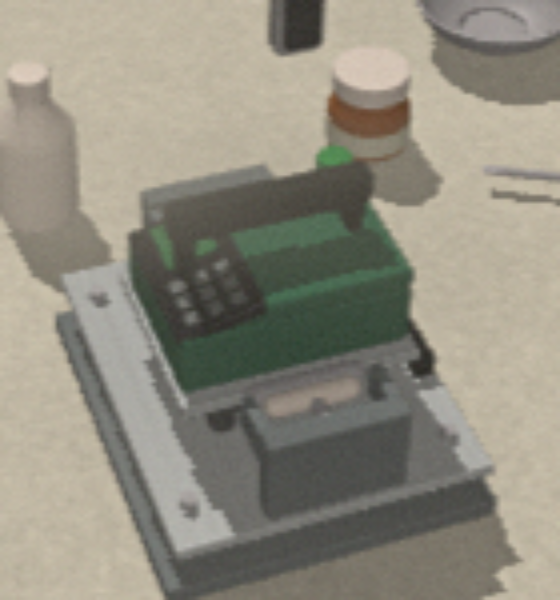

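The picture shows the pump level in the dock, released, keypad towards the ball pair, with the gripper clear. One last check that it isn't tilted, then I'll hand in.

Run:
```python
from m import *
f=ctrl.grab_frame("side"); X=cloud(f); im=f["image"].astype(int)
th=np.radians(-2.4);R=np.array([[np.cos(th),-np.sin(th)],[np.sin(th),np.cos(th)]])
l=(X[...,:2]-[524.5,-200.6])@R; z=X[...,2]
m=(l[...,0]>-15)&(l[...,0]<54)&(abs(l[...,1])<39)&(abs(z-134)<6)&(im[...,1]>im[...,0]+10)
k=l[m];A=np.c_[k,np.ones(len(k))]
c=np.linalg.lstsq(A,z[m],rcond=None)[0];print("slopes",c[:2]*180/np.pi,"z",c[2],len(k))
for s in((k[:,1]<-15),(k[:,1]>15)): print(s.sum(),np.median(z[m][s]))
m=(abs(l[...,0])<80)&(abs(l[...,1])<55)&(z>105)&(z<137); print(rect(X[m]))
```

```text
slopes [-0.2  0.5] z 133.92974580399658 565
288 133.69653574662698
0 nan
(array([ 524. , -201.7]), array([ 85.8, 117.5]), 86.68939971923828)
  return _methods._mean(a, axis=axis, dtype=dtype,
  ret = ret.dtype.type(ret / rcount)
```

Level within 0.5°, at home height and centred.

```bash
python3 -c "from workcell import ctrl; print(ctrl.close_job())"
```

```text
the job is handed in; nothing more can be done
None
```

The pump is snapped home on the dock's three balls, keypad on the ball-pair side, released and at rest with the cradle fully up, and the job was handed in at about 18 s; the left roller was hidden from the cameras, so I judged the snap from the force drop, the pump's height and its level.

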